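# Shift the packing conveyor's gear lever into third

### The job

The soap-packing conveyor has to run in third gear: with closed fingertips, push its gear lever along the H-shaped gate, out of whatever part of the left-hand leg it stands in, across the crossbar to the right-hand leg, and then forward (away from the robot) fully home into the third slot, the one with three dots. Only push the knob gently from the side: do not grip it or pull it up (it has a spring lift lock), leave the lever standing there on its own, and do not disturb the soap bars and other things around.

Things in the scene. Friction and masses are not known exactly. Their poses are not given: they have to be found in the camera images.
- drive: Green drive box, bolted to the table, a belt conveyor fixed behind it. Origin: on the table straight below the middle of the H gate. x = forward (away from the robot), y = left, z = up. Flat top 90 mm up, x -100 to 100, y -145 to 90 mm. A motor and its terminal box stick out to y = -275 mm, 105 mm high; the conveyor's rails lie at x 131 to 279 mm, 102 mm high. Yaw within 0.35 rad.
- gate_mid (a point): Middle of the gate, on top of the box (axes as drive): a steel plate with two leg slots along x at y = +26 and -26 mm, each 68 mm long and 17 mm wide, joined at x = 0 by a crossbar slot 18 mm wide with rounded shoulders (radius 8 mm). Dots at the leg ends number the slots: 1 far left, 2 near left, 3 far right, 4 near right.
- knob_center (a point): Centre of the lever's black ball knob (36 mm diameter, on a 10 mm steel rod; 19 mm collar down to 26 mm below it). It lies 160 mm from the lever's pivot, which is 10 mm above the drive's origin, so it is about 170 mm above the table with the lever upright and 155 mm in a corner of the gate. In the drive's frame knob x = 160 sin(fore) mm, y = -160 cos(fore) sin(cross) mm.
- third_slot (a point): Where the rod's middle crosses the top of the gate plate when the lever is fully home in the third slot: drive x = 26, y = -26, z = 90 mm.
- sel_cross (a joint): Lean of the lever across the gate, rad: -0.31 stop = left leg, 0 = middle of the crossbar, +0.31 stop = right leg (right is the drive's -y). It can pass from leg to leg only with the fore lean within about 0.04 of 0. Stays where it is left (friction, about 2 to 3 N at the knob). Starts near -0.31.
- sel_fore (a joint): Lean of the lever along the legs, rad: -0.31 stop = towards the robot, 0 = level with the crossbar, +0.31 stop = forward. Stays where it is left (friction, about 2 to 3 N at the knob). Starts anywhere from -0.29 to +0.29.
- sel_knob (a joint): Lift of the knob along the rod, m, 0 to 0.012; a spring holds it down at 0 with 20 N and 1 N more per mm. To be left down.
- bar_a: Soap bar with a paper band, 55 x 32 x 80 mm, 130 g, standing on the table left of the box. Origin under its centre. Leave alone.
- bar_b: Second standing soap bar, as bar_a, farther forward. Leave alone.
- bar_c: Soap bar 80 x 55 x 28 mm lying on the box's top, right of the gate (its top is 118 mm above the table). Origin under its centre. Leave alone.
- bar_d: Soap bar 55 x 80 x 28 mm lying on the belt, left (its top is 124 mm above the table). Origin under its centre. Leave alone.
- bar_e: Soap bar 55 x 80 x 28 mm lying on the belt, right. Origin under its centre. Leave alone.
- tape_stand: Dark tape dispenser, 60 x 150 mm, 105 mm high, 0.7 kg, on the table behind the motor, right. Origin under its centre. Leave alone.
- carton: Open magenta card box, 130 x 90 x 50 mm, left of the standing bars. Origin under its centre. Leave alone.
- spray: Small white bottle, 48 mm diameter, 130 mm high, left of the box, nearest the robot of the things there. Origin under its centre. Leave alone.

How it is judged (in metres and radians):
On the way, in this order (a step that is already met when the one before it is completed fails the run):
1. the lever is in the crossbar, between the legs (value of joint sel_cross between -0.12 and 0.2 rad and value of joint sel_fore between -0.1 and 0.1 rad).
2. the lever is in the third slot (value of joint each of sel_cross, sel_fore above 0.25 rad), for 0.1 s.
At the end, for the whole second after the job is handed in: The lever stands at rest in the third slot: both leans above 0.25 rad (stops at 0.31), the knob is down (lift under 3 mm), and every bystander is within 20 mm of where it began (all of step 2 and value of joint sel_knob below 0.003 m and velocity of joint sel_fore between -0.02 and 0.02 rad/s and distance of each of bar_a, bar_b, bar_c, bar_d, bar_e, tape_stand, carton, spray from where it was at the start of the episode below 0.02 m); the robot touches nothing.
It fails at once if the knob is pulled up on its spring (4 mm or more) (value of joint sel_knob above 0.004 m).
It fails at once if the knob is pinched or shoved hard: more than 35 N between the fingers and the lever or its box (contact force between the fingers and drive above 35 N).
It fails at once if a bystander is moved more than 20 mm or lifted (distance of any of bar_a, bar_b, bar_c, bar_d, bar_e, tape_stand, carton, spray from where it was at the start of the episode above 0.02 m).
It also fails if it takes over 48 s, if anything falls off the work surface, if the arm or the gripper's body presses on something with over 40 N, if the wrist force passes 120 N, or if a joint passes its speed limit or range.

### The arm

A 6-joint arm with a two-finger parallel gripper is mounted at the origin on the work surface. World frame = base frame: x ahead of the robot, y to its left, z up, the work surface at z = 0. Lengths are in m, angles in degrees, forces in N, time in s.
With the tool pointing down it reaches from about 0.375 to 0.9 m from the base axis. Payload 3.1 kg.
Tool frame: the origin (TCP) lies between the finger pads; the fingertips stand 22 mm ahead of it and the grasp point (between the pads) lies 3 mm ahead of it (bot.tip_extent is the distance from the TCP to the fingertips, in m); y points along the fingers, z is the direction in which the jaws open and shut, and the axes are right-handed (so a half turn about y gives the same grasp; the last joint's range is limited). The gripper opens to 87 mm and grips with 3 to 60 N. Pads are 19 mm wide; open, the fingers measure 117 mm over their backs; the gripper's body (75 mm by 190 mm) begins 51 mm behind the grasp point.
Start: joints at [57.783, 30.224, 82.088, -0, 67.689, -10.227], TCP at [0.234, 0.58, 0.245] pointing down, gripper open.
Joint ranges: [-176.69, 176.69], [-43.24, 126.21], [12.49, 139.97], [-82, 262], [0, 151.66], [-163.58, 163.58]. Speed limits (degrees/s): [159.86, 159.86, 180, 180, 180, 180].

### API

Orientations are given as a 3x3 rotation matrix whose columns are the frame's x, y, z axes.
In Python, from rig import bot, eyes, models gives the robot as it stands. The module is installed in compiled form; this text tells all that it offers.
- The arm moves only by the tool arm_command, never from a script. Its arguments are lists of equal length, an entry for each row: "translation": the shift along the tool's x, y, z each as a share of 0.08 m, from -1 to 1, a list of three; "rotation": the turn, a rotation vector about the tool's x, y, z each as a share of 60 degrees, from -1 to 1, a list of three; "grip": the closure, from -1 (fully open) to 1 (shut), so that 0 is half open. In form: {"translation": [[x, y, z], ...], "rotation": [[rx, ry, rz], ...], "grip": [grip, ...]}. A call has 1 to 5 rows; each row is the pose to reach, as a shift and turn from the pose commanded when the call began, along the tool's axes at that moment; what a row does not reach only later rows make up. A row lasts 1/10 s, in which the tool goes at most 50 mm and 8.59 degrees, less where a joint would pass 70% of its speed; a pose out of reach is approached as far as the arm can. A call with a number of a shift or a turn outside -1 to 1 is refused whole. A call with a gripper value outside its range is refused whole. The fingers move at their own pace and stop on an object; the grip force is fixed at half the most. Time passes only in rows, so rows that repeat a pose let the fingers close. It gives the time, the measured TCP pose, the force and the opening at its end, in the units of the state.
- bot.read_state(): the state, without advancing time (a new reading comes with each control period).
- eyes.capture(name): name is "side" or "top"; returns a dict with "image" (384x512x3 uint8, blue, green, red), "mtx" (3x3 intrinsics, pixels), "rvec" (rotation vector, rad) and "tvec" (3), from world to camera coordinates, as OpenCV has them. Camera axes: x right, y down, z forward; pixel columns grow to the right and rows downward; lengths in m; the calibration is good to about 2 mm. A picture is of the moment at which its call begins. There is no depth.
- bot.hand_in(): hands the job in, once; it reports no verdict.
Trained networks look in the newest picture that a camera, given by its name, has taken for a name from the list of things; names that differ only in an ending like _2 or _b are one class to them, and where a whole thing is asked for, a point or a joint stands for the part that bears it (a point fixed in the world has none). Each returns a list of dicts, best first, with "conf" (0 to 1); they miss things now and then, are a little off and sometimes report something else, mostly with a low value. They report only what shows in the picture. A call takes as long as a camera call.
- models.recognise(camera, thing): "extent" ([left, top, right, bottom] as shares, 0 to 1, of the picture: columns of its width, rows of its height, round what is visible of it).
- models.spot_point(camera, thing): "point" ([column, row] as shares, 0 to 1, of the picture: columns of its width, rows of its height: a listed point, or the origin of a listed thing).
The state is a dict: "time_s": time; "joint_positions": joint angles; "qvel": joint speeds; "tau": joint torques, N m; "position": TCP position; "tcp_rot": TCP orientation; "force": force on the tool from outside, world axes, zero at the start; "moment": the same for the moment, N m; "opening": opening from 0.0 (shut) to 1.0 (fully open).
Only numpy, scipy, OpenCV 4.12 (cv2) and the standard library are available. Lean on these libraries where they do the work, as an engineer would, in place of code of your own. Each camera call takes 0.05 s, during which the arm holds its last target. There are 200 camera calls.

## Working session

There is one attempt and no reset: what is moved stays moved. The work goes in short steps, Python scripts to look and compute and a tool call to move; the robot and the scene stay as the last step left them, time stands still between calls to the robot, and variables do not carry over. Pictures are saved under pics/ and viewed, about 8 in all and at most 12, crops included, and the job is handed in when it is done.

Besides the shell and the picture viewer there is one more tool, called after ">>>" as a command line: name --argument value ..., lists and objects as JSON in quotes. arm_command: Moves the arm, as the interface text tells. Shift numbers are shares of 0.08 m and turn numbers shares of 60 degrees, none past 1 either way. Its arguments: {"type":"object","properties":{"translation":{"type":"array"},"rotation":{"type":"array"},"grip":{"type":"array"}},"required":["translation","rotation","grip"]}

```bash
mkdir -p pics
cat > h.py <<'E'
import numpy as np, cv2
from rig import bot, eyes, models
def cap(n):
    c=eyes.capture(n); R=cv2.Rodrigues(np.array(c['rvec'],float))[0]; t=np.array(c['tvec'],float).ravel()
    return c['image'],np.array(c['mtx']),R,t
def ray(K,R,t,p):
    d=R.T@np.linalg.inv(K)@np.array([p[0],p[1],1.]); return -R.T@t,d/np.linalg.norm(d)
def atz(K,R,t,p,z):
    o,d=ray(K,R,t,p); return o+d*(z-o[2])/d[2]
def tri(rs):
    A=sum(np.eye(3)-np.outer(d,d) for o,d in rs); b=sum((np.eye(3)-np.outer(d,d))@o for o,d in rs)
    return np.linalg.solve(A,b)
def proj(K,R,t,X):
    q=K@(R@np.array(X)+t); return q[:2]/q[2]
S=np.array([512,384])
E
python3 - <<'E'
from h import *
s=bot.read_state(); print(s['time_s'],s['position'],np.round(s['tcp_rot'],3).tolist(),s['force'],bot.tip_extent)
C={}
for n in('side','top'):
    C[n]=cap(n); cv2.imwrite(f'pics/{n}0.png',C[n][0])
    print(n,'cam at',-C[n][2].T@C[n][3])
for th in ['drive','gate_mid','knob_center','third_slot','bar_c','bar_d','bar_a','spray','bar_e','tape_stand']:
    rs=[]
    for n in C:
        r=models.spot_point(n,th)[:2]
        for q in r: print(th,n,np.round(np.array(q['point'])*S,1),round(q['conf'],2))
        if r: rs.append(ray(*C[n][1:],np.array(r[0]['point'])*S))
    if len(rs)==2: print('   tri',tri(rs).round(4))
print(bot.read_state()['time_s'])
E
python3 -c "
import cv2,numpy as np
cv2.imwrite('pics/both0.png',cv2.imread('pics/top0.png'))"
```

```text
0.0 [0.23362645 0.57895658 0.24357421] [[0.927, -0.001, 0.374], [-0.374, -0.002, 0.927], [-0.0, -1.0, -0.002]] [0.72193313 0.4905092  0.26975526] 0.022
side cam at [0.3776619  0.73408976 0.90457262]
top cam at [0.45625879 0.04078735 1.27747187]
drive side [281.1 182.1] 0.65
drive side [230.8 201.9] 0.47
drive top [319.9 214.9] 0.93
   tri [ 0.5836 -0.149   0.0063]
gate_mid side [286.6 159.9] 0.84
gate_mid top [326.8 213.2] 0.6
   tri [ 0.5761 -0.1529  0.0967]
knob_center side [263.4 143.9] 0.63
knob_center top [314.9 190.3] 0.63
   tri [ 0.6278 -0.1112  0.1733]
third_slot side [279.9 155.7] 0.83
third_slot top [333.2 208.2] 0.69
   tri [ 0.595  -0.1685  0.093 ]
bar_c side [230.8 201.6] 0.87
bar_c side [253.1 214.4] 0.86
bar_c top [303.5 127.2] 0.86
bar_c top [366.5 226.4] 0.71
   tri [ 0.794  -0.1164 -0.0947]
bar_d side [230.8 201.6] 0.87
bar_d side [253.1 214.4] 0.86
bar_d top [303.5 127.2] 0.86
bar_d top [366.5 226.4] 0.71
   tri [ 0.794  -0.1164 -0.0947]
bar_a side [230.8 201.6] 0.87
bar_a side [253.1 214.4] 0.86
bar_a top [303.5 127.2] 0.86
bar_a top [366.5 226.4] 0.71
   tri [ 0.794  -0.1164 -0.0947]
spray side [272.7 227.7] 0.56
spray top [255.8 225.2] 0.79
   tri [ 0.5551  0.0204 -0.0064]
bar_e side [230.8 201.6] 0.87
bar_e side [253.1 214.4] 0.86
bar_e top [303.5 127.2] 0.86
bar_e top [366.5 226.4] 0.71
   tri [ 0.794  -0.1164 -0.0947]
tape_stand side [297.4 135.7] 0.94
tape_stand top [413.9 215.7] 0.75
   tri [ 0.5938 -0.4038 -0.0096]
1.1
```

View pics/top0.png

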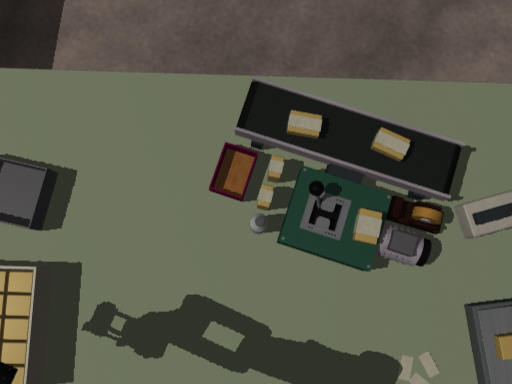

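View pics/side0.png

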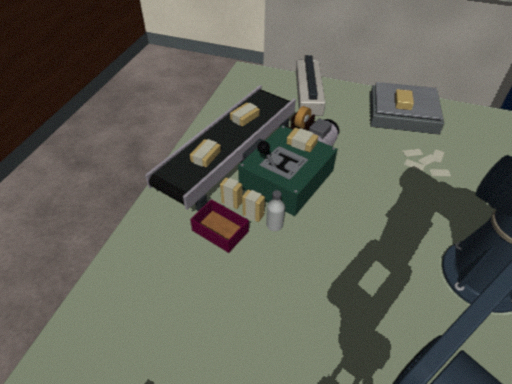

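The top picture shows the knob at about (317,188), with the gate at about (326,214). The lever is forward in the left leg (slot 1) and the drive is yawed slightly clockwise. Next I'll measure the yaw and the box corners.

Run:
```python
from h import *
im=cv2.imread('pics/top0.png')
c=im[155:280,265:405]; c=cv2.resize(c,None,fx=5.5,fy=4.8 if 0 else 5.5*0.85,interpolation=cv2.INTER_CUBIC)
c=cv2.convertScaleAbs(c,alpha=2.2)
cv2.imwrite('pics/crop.png',c);print(c.shape)
# green box mask
hsv=cv2.cvtColor(im,cv2.COLOR_BGR2HSV); print(hsv[255,330],hsv[210,295],hsv[300,300])
```

```text
(584, 770, 3)
[ 76 123  60] [ 77 123  60] [ 38  51 114]
```

View pics/crop.png

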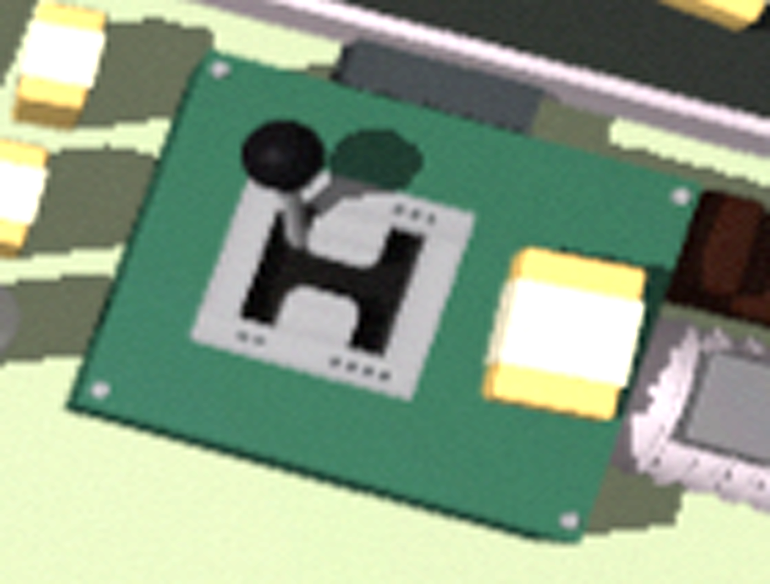

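```bash
cat > fit.py <<'E'
from h import *
from scipy.optimize import least_squares
img,K,R,t=cap('top'); cs=cap('side')
P=[(207,55,.1,.09),(68,405,-.1,.09),(580,540,-.1,-.145),(407,231,.034,-.026),(369,352,-.034,-.026),(258,320,-.034,.026)]
W=[];M=[]
for u,v,x,y in P:
    W.append(atz(K,R,t,(265+(u)/5.5,155+(v)/4.675),.09)[:2]); M.append((x,y))
W=np.array(W);M=np.array(M)
def T(p,m): c,s=np.cos(p[2]),np.sin(p[2]); return m@np.array([[c,-s],[s,c]]).T+p[:2]
f=least_squares(lambda p:(T(p,M)-W).ravel(),[.577,-.15,-.25]); p=f.x
print('pose',p,'res mm',(f.fun.reshape(-1,2)*1e3).round(1).tolist())
ph=np.arcsin
E
cat >> fit.py <<'E'
def knob(fore,cr):
    m=np.array([[.16*np.sin(fore),-.16*np.cos(fore)*np.sin(cr)]]); return np.r_[T(p,m)[0],.01+.16*np.cos(fore)*np.cos(cr)]
for c,nm in((( K,R,t),'top'),(cs[1:],'side')):
    for fo in(.2,.25,.29): print(nm,fo,knob(fo,-.31).round(4),proj(*c,knob(fo,-.31)).round(1))
    q=models.spot_point(nm,'knob_center'); e=models.recognise(nm,'knob_center')
    print([(np.array(z['point'])*S).round(1) for z in q[:1]],[(np.array(z['extent'])*np.r_[S,S]).round(1) for z in e[:1]])
    print('gate mid proj',proj(*c,np.r_[T(p,np.array([[0,0.]]))[0],.09]))
    # dark knob centroid
    im=(img if nm=='top' else cs[0]); k=proj(*c,knob(.25,-.31)).astype(int); g=im.max(2)[k[1]-14:k[1]+15,k[0]-14:k[0]+15]
    n,l,st,ce=cv2.connectedComponentsWithStats((g<30).astype(np.uint8)); 
    print([(st[i].tolist(),(ce[i]+k-14).round(1).tolist()) for i in range(1,n) if st[i][4]>30])
E
python3 fit.py
```

```text
pose [ 0.57948155 -0.14956783 -0.27931115] res mm [[3.1, 1.0], [0.0, -3.2], [-1.4, -0.4], [0.1, -0.5], [-0.4, 1.5], [-1.5, 1.5]]
top 0.2 [ 0.6232 -0.1123  0.1593] [314.4 192.2]
top 0.25 [ 0.6306 -0.115   0.1576] [315.4 189.3]
top 0.29 [ 0.6364 -0.1172  0.156 ] [316.3 187. ]
[array([315.8, 188. ])] [array([310.2, 182.1, 321.5, 198. ])]
gate mid proj [325.29006292 214.17085204]
[([8, 6, 15, 15, 174], [316.0, 187.8]), ([24, 9, 5, 9, 34], [327.4, 188.2])]
side 0.2 [ 0.6232 -0.1123  0.1593] [265.8 148.1]
side 0.25 [ 0.6306 -0.115   0.1576] [263.5 147.4]
side 0.29 [ 0.6364 -0.1172  0.156 ] [261.8 146.9]
[array([263.7, 144.2])] [array([256.2, 137.6, 270.4, 155.6])]
gate mid proj [283.30201601 161.75686766]
[([8, 8, 13, 16, 143], [263.5, 147.9])]
```

The lever stands in slot 1 with the fore lean at about 0.26. The drive is at (0.5795, -0.1496) with yaw -0.279. I'll close the fingers, align the tool with the drive, and cross over high.

>>> arm_command --translation '[[0.3,0,-0.3],[0.6,0,-0.6],[0.9,0,-0.9]]' --rotation '[[0,-0.1,0],[0,-0.1,0],[0,-0.1,0]]' --grip '[1,1,1]'

```text
time_s: 1.7
position: [0.274, 0.4849, 0.2445]
tcp_rot: [[0.962, 0.0, 0.274], [-0.274, 0.0, 0.962], [0.0, -1.0, 0.0]]
force: [0.3, -0.3, -0.1]
opening: 0.811
```

>>> arm_command --translation '[[0.5,0,-0.45],[0.95,0,-0.87],[0.95,0,-0.87]]' --rotation '[[0,0,0],[0,0,0],[0,0,0]]' --grip '[1,1,1]'

```text
time_s: 2.0
position: [0.33, 0.3939, 0.2446]
tcp_rot: [[0.96, 0.0, 0.281], [-0.281, -0.002, 0.96], [0.001, -1.0, -0.002]]
force: [-0.6, 0.5, 0.1]
opening: 0.541
```

>>> arm_command --translation '[[0.5,0,-0.45],[0.95,0,-0.87],[0.95,0,-0.87]]' --rotation '[[0,0,0],[0,0,0],[0,0,0]]' --grip '[1,1,1]'

```text
time_s: 2.3
position: [0.3844, 0.307, 0.2448]
tcp_rot: [[0.96, 0.002, 0.281], [-0.281, -0.001, 0.96], [0.002, -1.0, -0.0]]
force: [-0.9, 1.0, -0.3]
opening: 0.259
```

>>> arm_command --translation '[[0.5,0,-0.45],[0.95,0,-0.87],[0.95,0,-0.87]]' --rotation '[[0,0,0],[0,0,0],[0,0,0]]' --grip '[1,1,1]'

```text
time_s: 2.6
position: [0.4388, 0.2196, 0.2449]
tcp_rot: [[0.96, 0.003, 0.28], [-0.28, -0.001, 0.96], [0.003, -1.0, 0.0]]
force: [-0.4, 0.3, 0.1]
opening: 0.029
```

>>> arm_command --translation '[[0.5,0,-0.42],[0.98,0,-0.84],[0.98,0,-0.84]]' --rotation '[[0,0,0],[0,0,0],[0,0,0]]' --grip '[1,1,1]'

```text
time_s: 2.9
position: [0.4962, 0.1336, 0.245]
tcp_rot: [[0.96, 0.004, 0.28], [-0.28, -0.001, 0.96], [0.004, -1.0, 0.0]]
force: [-0.3, 0.4, 0.4]
opening: 0.009
```

>>> arm_command --translation '[[0.5,0,-0.42],[0.98,0,-0.84],[0.98,0,-0.84]]' --rotation '[[0,0,0],[0,0,0],[0,0,0]]' --grip '[1,1,1]'

```text
time_s: 3.2
position: [0.553, 0.0474, 0.2449]
tcp_rot: [[0.96, 0.005, 0.279], [-0.279, -0.001, 0.96], [0.005, -1.0, -0.0]]
force: [1.0, 0.9, 0.0]
opening: 0.006
```

>>> arm_command --translation '[[0.5,0,-0.42],[0.98,0,-0.84],[0.98,0,-0.84]]' --rotation '[[0,0,0],[0,0,0],[0,0,0]]' --grip '[1,1,1]'

```text
time_s: 3.5
position: [0.6096, -0.039, 0.2447]
tcp_rot: [[0.96, 0.004, 0.279], [-0.279, -0.002, 0.96], [0.005, -1.0, -0.001]]
force: [0.3, 1.3, -0.0]
opening: 0.003
```

>>> arm_command --translation '[[0.5,0,-0.42],[0.98,0,-0.84],[0.98,0,-0.84],[0.98,0,-0.84],[0.98,0,-0.84]]' --rotation '[[0,0,0],[0,0,0],[0,0,0],[0,0,0],[0,0,0]]' --grip '[1,1,1,1,1]'

```text
time_s: 4.0
position: [0.6618, -0.1197, 0.244]
tcp_rot: [[0.962, -0.002, 0.274], [-0.274, 0.002, 0.962], [-0.003, -1.0, 0.001]]
force: [-1.2, 0.2, -0.3]
opening: 0.007
```

```bash
cat > d.py <<'E'
from h import *
D=np.array([.5795,-.1496]);w=-.2793;RW=np.array([[np.cos(w),-np.sin(w)],[np.sin(w),np.cos(w)]])
def st():
    s=bot.read_state(); q=RW.T@(np.array(s['position'])[:2]-D); r=np.array(s['tcp_rot'])
    print('t',round(s['time_s'],2),'tcp drive mm',(q*1e3).round(1),'z',round(s['position'][2]*1e3,1),'F drive',(RW.T@np.array(s['force'])[:2]).round(1),round(s['force'][2],1),'open',round(s['opening'],3),'yaw',round(np.arctan2(r[1,0],r[0,0]),3))
E
python3 -c "
from d import *
st()"
```

```text
t 4.0 tcp drive mm [70.9 51.4] z 244.0 F drive [-1.2 -0.1] -0.3 open 0.007 yaw -0.278
```

>>> arm_command --translation '[[0.17,0,-0.05],[0.17,0.4,-0.05],[0.17,0.8,-0.05],[0.17,1,-0.05],[0.17,1,-0.05]]' --rotation '[[0,0,0],[0,0,0],[0,0,0],[0,0,0],[0,0,0]]' --grip '[1,1,1,1,1]'

```text
time_s: 4.5
position: [0.6719, -0.1268, 0.1615]
tcp_rot: [[0.962, -0.008, 0.274], [-0.274, 0.003, 0.962], [-0.008, -1.0, 0.001]]
force: [-0.2, 0.1, -0.2]
opening: 0.007
```

```bash
python3 -c "
from d import *
st(); a=cap('top')[0][140:250,250:390]; b=cap('side')[0][95:205,200:340]
cv2.imwrite('pics/c1.png',cv2.convertScaleAbs(cv2.resize(np.vstack([a,b]),None,fx=2.7,fy=2.7,interpolation=cv2.INTER_CUBIC),alpha=1.8))"
```

```text
t 4.5 tcp drive mm [82.5 47.4] z 161.5 F drive [-0.2  0.1] -0.2 open 0.007 yaw -0.277
```

View pics/c1.png

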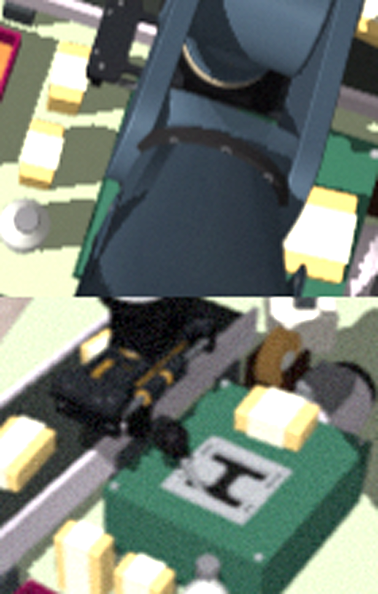

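The crop shows the fingertips just beyond the knob at about (140,405), with the knob still in slot 1. The top view is blocked by the arm. I'll push back gently.

>>> arm_command --translation '[[-0.08,0,0],[-0.16,0,0],[-0.24,0,0],[-0.32,0,0],[-0.4,0,0]]' --rotation '[[0,0,0],[0,0,0],[0,0,0],[0,0,0],[0,0,0]]' --grip '[1,1,1,1,1]'

```text
time_s: 5.1
position: [0.6454, -0.1216, 0.1662]
tcp_rot: [[0.961, 0.005, 0.276], [-0.276, -0.001, 0.961], [0.005, -1.0, 0.0]]
force: [2.8, -0.3, 2.9]
opening: 0.0
```

>>> arm_command --translation '[[-0.06,0,0],[-0.12,0,0],[-0.18,0,0],[-0.24,0,0],[-0.24,0,0]]' --rotation '[[0,0,0],[0,0,0],[0,0,0],[0,0,0],[0,0,0]]' --grip '[1,1,1,1,1]'

```text
time_s: 5.6
position: [0.6243, -0.1157, 0.1641]
tcp_rot: [[0.961, -0.002, 0.275], [-0.275, 0.001, 0.961], [-0.002, -1.0, -0.0]]
force: [2.2, -0.2, 0.6]
opening: 0.005
```

```bash
cat >> d.py <<'E'
def kn(fo,cr):
    m=RW@np.array([.16*np.sin(fo),-.16*np.cos(fo)*np.sin(cr)])+D; return np.r_[m,.01+.16*np.cos(fo)*np.cos(cr)]
def look(f):
    im,K,R,t=cap('side'); im=im.copy(); q=models.spot_point('side','knob_center')
    for fo,cr in((0,-.31),(0,0),(0,.31),(.31,.31),(.31,-.31)): print((fo,cr),proj(K,R,t,kn(fo,cr)).round(1),end=' ')
    print('\nspot',[((np.array(z['point'])*S).round(1),round(z['conf'],2)) for z in q[:2]])
    cv2.imwrite(f,cv2.convertScaleAbs(cv2.resize(im[95:205,210:350],None,fx=5,fy=5,interpolation=cv2.INTER_CUBIC),alpha=1.8))
E
python3 -c "
from d import *
st(); look('pics/c2.png')"
```

```text
t 5.6 tcp drive mm [33.8 45. ] z 164.1 F drive [2.2 0.4] 0.6 open 0.005 yaw -0.279
(0, -0.31) [275.4 151.8] (0, 0) [285.  140.2] (0, 0.31) [293.9 133.4] (0.31, 0.31) [278.8 129.7] (0.31, -0.31) [260.9 146.7] 
spot [(array([276.4, 149.8]), 0.72)]
```

View pics/c2.png

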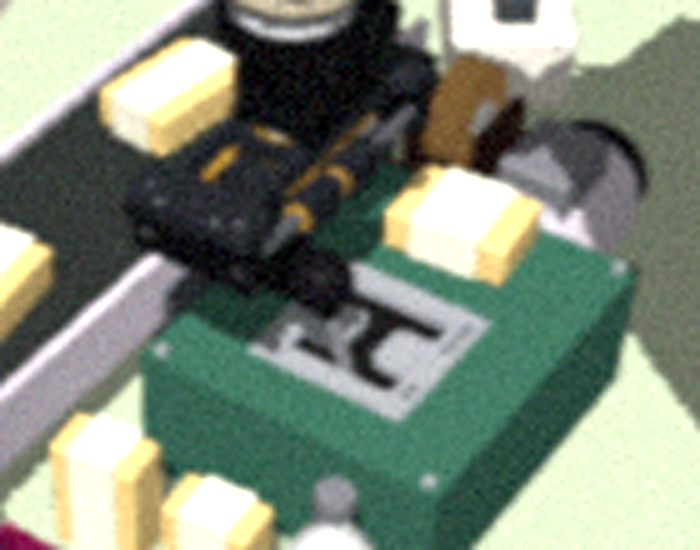

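The crop puts the knob at (322,280), which is full-image (274.4,151), nearly level with the crossbar. I'll push 4 mm more, back off, then go round its left side.

>>> arm_command --translation '[[-0.03,0,0],[-0.05,0,0],[-0.05,0,0],[-0.05,0,0]]' --rotation '[[0,0,0],[0,0,0],[0,0,0],[0,0,0]]' --grip '[1,1,1,1]'

```text
time_s: 6.1
position: [0.6217, -0.1149, 0.1644]
tcp_rot: [[0.961, -0.0, 0.275], [-0.275, 0.0, 0.961], [-0.0, -1.0, -0.0]]
force: [1.6, -0.1, 2.3]
opening: 0.007
```

```bash
python3 -c "
from d import *
st(); look('pics/c3.png')"
```

```text
t 6.1 tcp drive mm [31. 45.] z 164.4 F drive [1.5 0.4] 2.3 open 0.007 yaw -0.279
(0, -0.31) [275.4 151.8] (0, 0) [285.  140.2] (0, 0.31) [293.9 133.4] (0.31, 0.31) [278.8 129.7] (0.31, -0.31) [260.9 146.7] 
spot [(array([275.8, 150.6]), 0.48)]
```

>>> arm_command --translation '[[-0.03,0,0],[-0.03,0,0],[-0.03,0,0]]' --rotation '[[0,0,0],[0,0,0],[0,0,0]]' --grip '[1,1,1]'

```text
time_s: 6.5
position: [0.6194, -0.1142, 0.1646]
tcp_rot: [[0.961, 0.0, 0.275], [-0.275, 0.0, 0.961], [0.0, -1.0, 0.0]]
force: [1.6, -0.3, 2.5]
opening: 0.007
```

>>> arm_command --translation '[[0.15,0,0],[0.2,0,0],[0.2,0,0.3],[0.2,0,0.6],[0.2,0,0.6]]' --rotation '[[0,0,0],[0,0,0],[0,0,0],[0,0,0],[0,0,0]]' --grip '[1,1,1,1,1]'

```text
time_s: 7.0
position: [0.6472, -0.0696, 0.1638]
tcp_rot: [[0.962, -0.003, 0.273], [-0.273, 0.002, 0.962], [-0.003, -1.0, 0.001]]
force: [-0.8, -0.2, 0.2]
opening: 0.006
```

```bash
python3 -c "
from d import *
st(); look('pics/c3.png')"
```

```text
t 7.0 tcp drive mm [43.1 95.5] z 163.8 F drive [-0.7 -0.4] 0.2 open 0.006 yaw -0.276
(0, -0.31) [275.4 151.8] (0, 0) [285.  140.2] (0, 0.31) [293.9 133.4] (0.31, 0.31) [278.8 129.7] (0.31, -0.31) [260.9 146.7] 
spot [(array([276.1, 149.6]), 0.65)]
```

View pics/c3.png

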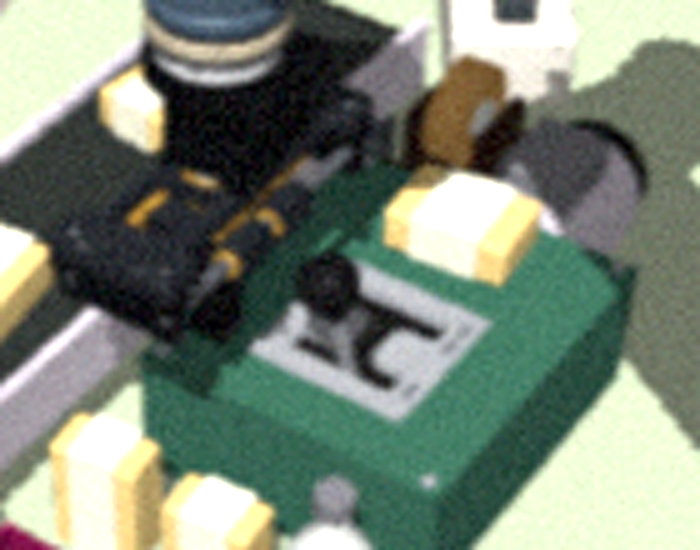

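The crop puts the knob at (330,283), full-image (276,151.6), which matches fore ≈ 0 in the left leg. I'll move to its left side and push across the crossbar.

>>> arm_command --translation '[[-0.3,0,0],[-0.53,0,0],[-0.53,0,0],[-0.53,0,0]]' --rotation '[[0,0,0],[0,0,0],[0,0,0],[0,0,0]]' --grip '[1,1,1,1]'

```text
time_s: 7.5
position: [0.6077, -0.0618, 0.1648]
tcp_rot: [[0.961, 0.001, 0.276], [-0.276, -0.001, 0.961], [0.001, -1.0, -0.0]]
force: [0.4, -0.0, 0.5]
opening: 0.006
```

>>> arm_command --translation '[[0,0,-0.1],[0,0,-0.2],[0,0,-0.3],[0,0,-0.38],[0,0,-0.46]]' --rotation '[[0,0,0],[0,0,0],[0,0,0],[0,0,0],[0,0,0]]' --grip '[1,1,1,1,1]'

```text
time_s: 8.0
position: [0.5982, -0.0967, 0.1654]
tcp_rot: [[0.961, 0.003, 0.276], [-0.276, 0.0, 0.961], [0.003, -1.0, 0.001]]
force: [1.1, 3.2, 4.2]
opening: 0.002
```

```bash
python3 -c "
from d import *
st(); look('pics/c4.png')"
```

```text
t 8.0 tcp drive mm [ 3.4 56. ] z 165.4 F drive [0.2 3.3] 4.2 open 0.002 yaw -0.28
(0, -0.31) [275.4 151.8] (0, 0) [285.  140.2] (0, 0.31) [293.9 133.4] (0.31, 0.31) [278.8 129.7] (0.31, -0.31) [260.9 146.7] 
spot [(array([279.9, 145.2]), 0.39)]
```

>>> arm_command --translation '[[0,0,-0.1],[0,0,-0.2],[0,0,-0.3],[0,0,-0.4],[0,0,-0.5]]' --rotation '[[0,0,0],[0,0,0],[0,0,0],[0,0,0],[0,0,0]]' --grip '[1,1,1,1,1]'

```text
time_s: 8.6
position: [0.5856, -0.1355, 0.1643]
tcp_rot: [[0.961, -0.001, 0.276], [-0.276, -0.0, 0.961], [-0.001, -1.0, -0.0]]
force: [1.1, 2.8, 3.0]
opening: 0.001
```

>>> arm_command --translation '[[0,0,-0.08],[0,0,-0.16],[0,0,-0.22],[0,0,-0.28],[0,0,-0.28]]' --rotation '[[0,0,0],[0,0,0],[0,0,0],[0,0,0],[0,0,0]]' --grip '[1,1,1,1,1]'

```text
time_s: 9.1
position: [0.5794, -0.1567, 0.1641]
tcp_rot: [[0.961, -0.001, 0.276], [-0.276, 0.0, 0.961], [-0.001, -1.0, -0.0]]
force: [0.7, 1.0, -1.0]
opening: 0.004
```

```bash
python3 -c "
from d import *
st(); look('pics/c4.png')"
```

```text
t 9.1 tcp drive mm [ 1.9 -6.9] z 164.1 F drive [0.4 1.2] -1.0 open 0.004 yaw -0.28
(0, -0.31) [275.4 151.8] (0, 0) [285.  140.2] (0, 0.31) [293.9 133.4] (0.31, 0.31) [278.8 129.7] (0.31, -0.31) [260.9 146.7] 
spot [(array([293.3, 132.8]), 0.42)]
```

>>> arm_command --translation '[[0,0,-0.03],[0,0,-0.06],[0,0,-0.06]]' --rotation '[[0,0,0],[0,0,0],[0,0,0]]' --grip '[1,1,1]'

```text
time_s: 9.5
position: [0.5785, -0.1608, 0.1645]
tcp_rot: [[0.961, -0.0, 0.275], [-0.275, 0.0, 0.961], [-0.0, -1.0, 0.0]]
force: [0.7, 1.6, -0.6]
opening: 0.005
```

>>> arm_command --translation '[[0,0,-0.02],[0,0,-0.03],[0,0,-0.03]]' --rotation '[[0,0,0],[0,0,0],[0,0,0]]' --grip '[1,1,1]'

```text
time_s: 9.8
position: [0.5779, -0.1631, 0.1645]
tcp_rot: [[0.961, -0.0, 0.276], [-0.276, 0.0, 0.961], [-0.0, -1.0, 0.0]]
force: [0.3, 2.4, -0.6]
opening: 0.003
```

```bash
python3 -c "
from d import *
st(); look('pics/c4.png')"
```

```text
t 9.8 tcp drive mm [  2.2 -13.4] z 164.5 F drive [-0.3  2.4] -0.6 open 0.003 yaw -0.279
(0, -0.31) [275.4 151.8] (0, 0) [285.  140.2] (0, 0.31) [293.9 133.4] (0.31, 0.31) [278.8 129.7] (0.31, -0.31) [260.9 146.7] 
spot [(array([294.2, 131. ]), 0.6), (array([303., 144.]), 0.47)]
```

View pics/c4.png

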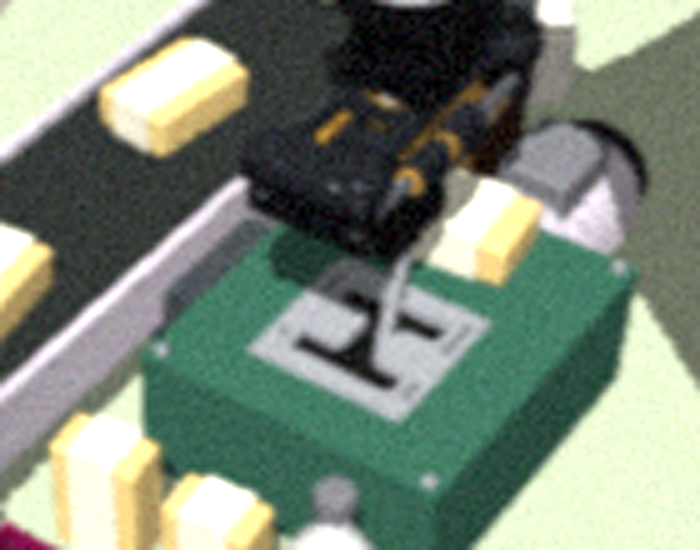

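The rod now runs from about (375,350) up to the right, with the knob hidden behind the fingers near the right leg. I'll give it a small extra push to feel for the stop.

>>> arm_command --translation '[[0,0,-0.02],[0,0,-0.04],[0,0,-0.04]]' --rotation '[[0,0,0],[0,0,0],[0,0,0]]' --grip '[1,1,1]'

```text
time_s: 10.2
position: [0.5771, -0.1665, 0.1646]
tcp_rot: [[0.961, -0.0, 0.276], [-0.276, -0.0, 0.961], [-0.0, -1.0, -0.0]]
force: [0.4, 2.6, -1.1]
opening: 0.005
```

>>> arm_command --translation '[[0,0,-0.02],[0,0,-0.03],[0,0,-0.03]]' --rotation '[[0,0,0],[0,0,0],[0,0,0]]' --grip '[1,1,1]'

```text
time_s: 10.5
position: [0.5764, -0.1687, 0.1645]
tcp_rot: [[0.961, -0.0, 0.276], [-0.276, -0.0, 0.961], [0.0, -1.0, -0.0]]
force: [0.2, 2.0, -1.8]
opening: 0.005
```

```bash
python3 -c "
from d import *
st()"
```

```text
t 10.5 tcp drive mm [  2.3 -19.2] z 164.5 F drive [-0.3  1.9] -1.8 open 0.005 yaw -0.279
```

>>> arm_command --translation '[[0,0,-0.02],[0,0,-0.03],[0,0,-0.03]]' --rotation '[[0,0,0],[0,0,0],[0,0,0]]' --grip '[1,1,1]'

```text
time_s: 10.8
position: [0.5758, -0.1708, 0.1645]
tcp_rot: [[0.961, 0.0, 0.276], [-0.276, 0.0, 0.961], [0.0, -1.0, 0.0]]
force: [1.3, 1.6, 0.0]
opening: 0.003
```

>>> arm_command --translation '[[0,0,-0.02],[0,0,-0.02],[0,0,-0.02]]' --rotation '[[0,0,0],[0,0,0],[0,0,0]]' --grip '[1,1,1]'

```text
time_s: 11.1
position: [0.5754, -0.1718, 0.1644]
tcp_rot: [[0.961, -0.0, 0.276], [-0.276, 0.001, 0.961], [-0.0, -1.0, 0.001]]
force: [0.6, 3.9, -1.8]
opening: 0.007
```

The force rose to 3.9 N, so the stop is reached. I'll back off left, go round behind the knob, and look.

>>> arm_command --translation '[[0,0,0.25],[-0.3,0,0.25],[-0.58,0,0.25],[-0.58,0,0.25],[-0.58,0,0.25]]' --rotation '[[0,0,0],[0,0,0],[0,0,0],[0,0,0],[0,0,0]]' --grip '[1,1,1,1,1]'

```text
time_s: 11.6
position: [0.5372, -0.1416, 0.1652]
tcp_rot: [[0.961, 0.002, 0.275], [-0.275, -0.002, 0.961], [0.003, -1.0, -0.002]]
force: [0.2, -0.2, -0.4]
opening: 0.006
```

```bash
python3 -c "
from d import *
st(); look('pics/c5.png')"
```

```text
t 11.6 tcp drive mm [-42.9  -4. ] z 165.2 F drive [ 0.3 -0.1] -0.4 open 0.006 yaw -0.279
(0, -0.31) [275.4 151.8] (0, 0) [285.  140.2] (0, 0.31) [293.9 133.4] (0.31, 0.31) [278.8 129.7] (0.31, -0.31) [260.9 146.7] 
spot []
```

View pics/c5.png

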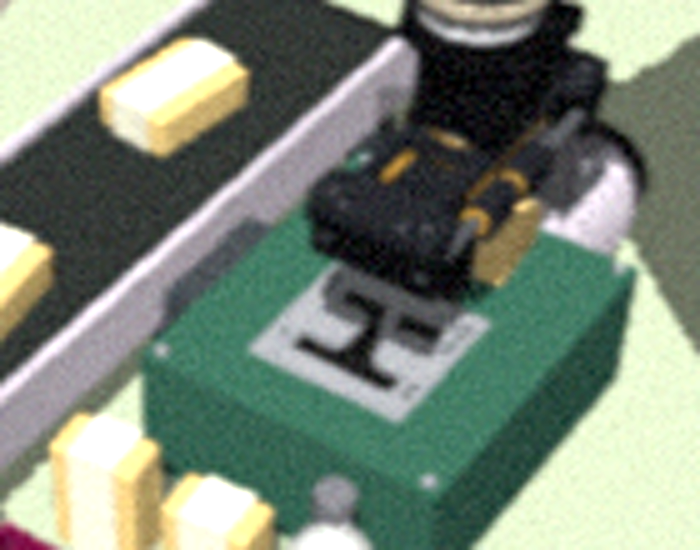

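The gripper hides the knob here, with nothing else disturbed. I'll go behind the right leg and push forward.

>>> arm_command --translation '[[0,0,-0.3],[0,0,-0.56],[0,0,-0.56],[0,0,-0.56]]' --rotation '[[0,0,0],[0,0,0],[0,0,0],[0,0,0]]' --grip '[1,1,1,1]'

```text
time_s: 12.1
position: [0.5247, -0.1842, 0.1646]
tcp_rot: [[0.961, 0.001, 0.277], [-0.277, -0.0, 0.961], [0.001, -1.0, -0.0]]
force: [0.4, 0.2, 0.4]
opening: 0.009
```

>>> arm_command --translation '[[0.08,0,0],[0.16,0,0],[0.24,0,0],[0.32,0,0],[0.4,0,0]]' --rotation '[[0,0,0],[0,0,0],[0,0,0],[0,0,0],[0,0,0]]' --grip '[1,1,1,1,1]'

```text
time_s: 12.6
position: [0.5549, -0.192, 0.1645]
tcp_rot: [[0.961, -0.001, 0.275], [-0.275, 0.0, 0.961], [-0.001, -1.0, -0.0]]
force: [-2.1, -0.4, 1.3]
opening: 0.005
```

```bash
python3 -c "
from d import *
st()"
```

```text
t 12.6 tcp drive mm [-12.  -47.5] z 164.5 F drive [-1.9 -1. ] 1.3 open 0.005 yaw -0.278
```

Contact is made at about 2 N and the lever is moving. I'll continue.

>>> arm_command --translation '[[0.07,0,0],[0.14,0,0],[0.21,0,0],[0.28,0,0],[0.28,0,0]]' --rotation '[[0,0,0],[0,0,0],[0,0,0],[0,0,0],[0,0,0]]' --grip '[1,1,1,1,1]'

```text
time_s: 13.1
position: [0.5767, -0.1983, 0.164]
tcp_rot: [[0.961, -0.0, 0.275], [-0.275, 0.001, 0.961], [-0.0, -1.0, 0.001]]
force: [-1.6, 2.1, -1.8]
opening: 0.005
```

>>> arm_command --translation '[[0.03,0,0],[0.06,0,0],[0.06,0,0]]' --rotation '[[0,0,0],[0,0,0],[0,0,0]]' --grip '[1,1,1]'

```text
time_s: 13.4
position: [0.5809, -0.1996, 0.1644]
tcp_rot: [[0.961, -0.0, 0.275], [-0.275, 0.0, 0.961], [-0.0, -1.0, 0.0]]
force: [-1.5, 2.1, -1.6]
opening: 0.003
```

```bash
python3 -c "
from d import *
st()"
```

```text
t 13.4 tcp drive mm [ 15.1 -47.7] z 164.4 F drive [-2.   1.6] -1.6 open 0.003 yaw -0.279
```

Near home (fore ≈ 0.27). Small steps until the force rises.

>>> arm_command --translation '[[0.03,0,0],[0.05,0,0],[0.05,0,0]]' --rotation '[[0,0,0],[0,0,0],[0,0,0]]' --grip '[1,1,1]'

```text
time_s: 13.7
position: [0.5849, -0.2009, 0.1646]
tcp_rot: [[0.961, 0.0, 0.275], [-0.275, -0.0, 0.961], [0.0, -1.0, -0.0]]
force: [-1.4, 1.1, -1.0]
opening: 0.005
```

>>> arm_command --translation '[[0.02,0,0],[0.03,0,0],[0.03,0,0]]' --rotation '[[0,0,0],[0,0,0],[0,0,0]]' --grip '[1,1,1]'

```text
time_s: 14.0
position: [0.5868, -0.2014, 0.1645]
tcp_rot: [[0.961, -0.001, 0.275], [-0.275, 0.0, 0.961], [-0.001, -1.0, 0.0]]
force: [-2.1, 1.6, -1.7]
opening: 0.006
```

>>> arm_command --translation '[[0.02,0,0],[0.03,0,0],[0.03,0,0]]' --rotation '[[0,0,0],[0,0,0],[0,0,0]]' --grip '[1,1,1]'

```text
time_s: 14.3
position: [0.5885, -0.2017, 0.1641]
tcp_rot: [[0.961, -0.002, 0.275], [-0.275, 0.001, 0.961], [-0.002, -1.0, 0.0]]
force: [-4.8, 2.9, -2.2]
opening: 0.002
```

>>> arm_command --translation '[[0.02,0,0],[0.02,0,0],[0.02,0,0]]' --rotation '[[0,0,0],[0,0,0],[0,0,0]]' --grip '[1,1,1]'

```text
time_s: 14.6
position: [0.5895, -0.2019, 0.1639]
tcp_rot: [[0.961, -0.003, 0.275], [-0.275, 0.002, 0.961], [-0.004, -1.0, 0.001]]
force: [-5.2, 3.4, -3.2]
opening: -0.0
```

The force is up to about 6 N, so it is at the stop. I'll back straight off, rise, and move towards the robot to clear both views.

>>> arm_command --translation '[[-0.2,0,0],[-0.5,0,0],[-0.8,0,0],[-0.8,-0.5,0],[-0.8,-1,0]]' --rotation '[[0,0,0],[0,0,0],[0,0,0],[0,0,0],[0,0,0]]' --grip '[1,1,1,1,1]'

```text
time_s: 15.1
position: [0.5303, -0.186, 0.2458]
tcp_rot: [[0.961, 0.003, 0.276], [-0.276, -0.002, 0.961], [0.004, -1.0, -0.001]]
force: [1.5, -0.1, -0.2]
opening: 0.007
```

>>> arm_command --translation '[[-0.4,-0.4,0.4],[-0.8,-0.8,0.8],[-0.8,-0.8,0.8],[-0.8,-0.8,0.8]]' --rotation '[[0,0,0],[0,0,0],[0,0,0],[0,0,0]]' --grip '[1,1,1,1]'

```text
time_s: 15.5
position: [0.4874, -0.106, 0.3114]
tcp_rot: [[0.962, 0.009, 0.274], [-0.274, -0.004, 0.962], [0.01, -1.0, -0.002]]
force: [-0.0, 0.1, -0.1]
opening: 0.004
```

>>> arm_command --translation '[[0,0,0.5],[0,0,1],[0,0,1],[0,0,1]]' --rotation '[[0,0,0],[0,0,0],[0,0,0],[0,0,0]]' --grip '[1,1,1,1]'

```text
time_s: 15.9
position: [0.5089, -0.0295, 0.3078]
tcp_rot: [[0.962, 0.001, 0.274], [-0.274, -0.001, 0.962], [0.001, -1.0, -0.001]]
force: [0.4, 0.3, 0.7]
opening: 0.005
```

>>> arm_command --translation '[[0,0,0.5],[0,0,1],[0,0,1],[0,0,1]]' --rotation '[[0,0,0],[0,0,0],[0,0,0],[0,0,0]]' --grip '[1,1,1,1]'

```text
time_s: 16.3
position: [0.5302, 0.0469, 0.308]
tcp_rot: [[0.961, -0.0, 0.275], [-0.275, -0.001, 0.961], [0.0, -1.0, -0.001]]
force: [-0.4, -0.8, -0.2]
opening: 0.005
```

```bash
python3 -c "
from d import *
st(); look('pics/c6s.png')
im,K,R,t=cap('top')
print('top slot3 knob proj',[(f,proj(K,R,t,kn(f,.31)).round(1)) for f in(.25,.31)],[(np.array(z['point'])*S).round(1) for z in models.spot_point('top','knob_center')[:2]])
a=cv2.convertScaleAbs(cv2.resize(im[145:285,230:430],None,fx=3.9,fy=3.9,interpolation=cv2.INTER_CUBIC),alpha=2)
cv2.imwrite('pics/c6.png',a)
for n in('top','side'):
  i0=cv2.imread(f'pics/{n}0.png'); i1=(im if n=='top' else cap('side')[0])
  for th in('bar_a','spray','carton','tape_stand'): print(n,th,[(np.array(z['point'])*S).round(1).tolist() for z in models.spot_point(n,th) if z['conf']>.5])
"
```

```text
t 16.3 tcp drive mm [-101.6  175.3] z 308.0 F drive [-0.1 -0.8] -0.2 open 0.005 yaw -0.279
(0, -0.31) [275.4 151.8] (0, 0) [285.  140.2] (0, 0.31) [293.9 133.4] (0.31, 0.31) [278.8 129.7] (0.31, -0.31) [260.9 146.7] 
spot []
top slot3 knob proj [(0.25, array([354. , 201.4])), (0.31, array([354.6, 197.8]))] [array([355.3, 197.4])]
top bar_a [[368.8, 225.1], [275.4, 171.2], [304.9, 128.7], [265.3, 204.2], [387.8, 145.7]]
top spray []
top carton [[235.1, 173.0]]
top tape_stand [[411.4, 215.1]]
side bar_a [[251.0, 214.2], [234.1, 204.2], [205.6, 155.2], [245.2, 120.0], [302.1, 142.7]]
side spray [[271.7, 225.7]]
side carton [[217.2, 231.0]]
side tape_stand []
```

View pics/c6.png

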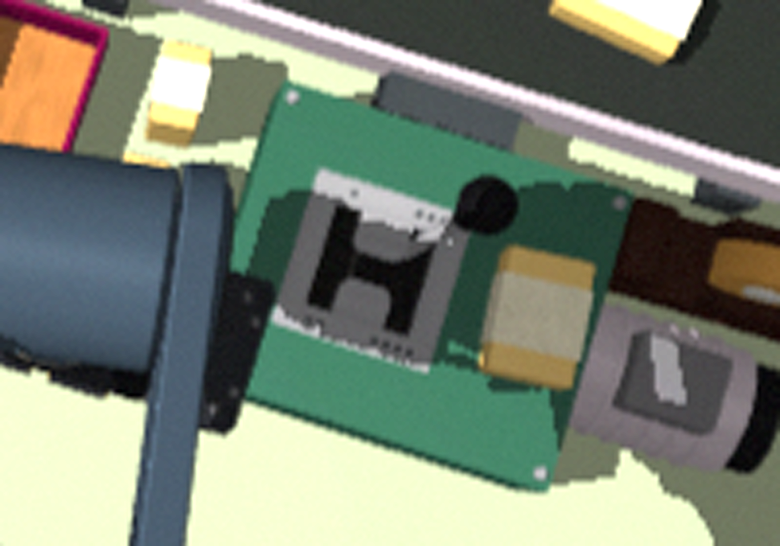

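View pics/c6s.png

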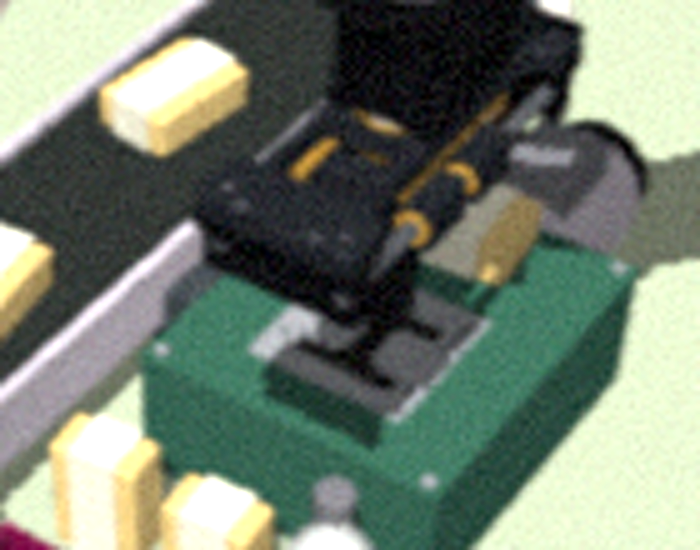

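The top crop puts the knob at (487,205), full-image (354.9,197.6). Predicted for both leans at 0.31: (354.6,197.8). The rod sits in the three-dot slot, the bars are in place and the gripper is clear.

```bash
python3 -c "
from rig import bot
print(bot.hand_in())"
```

```text
the job is handed in; nothing more can be done
None
```

The lever is in the third slot and the job is handed in at about 17 s of the 48 s allowed. With closed fingers I pushed it back out of slot 1, right across the crossbar to its stop, then forward until the force rose. Force readings between moves stayed at about 7 N or less.

- **Lever position:** in the last top view the knob is at pixel (354.9, 197.6), against (354.6, 197.8) predicted for both leans at 0.31. The network spotted it at (355.3, 197.4).
- **Bystanders:** the soap bars, carton and tape stand show within about 1–4 pixels of where they began. The top-view check missed the spray bottle and the side-view check missed the tape stand, but each was found in the other view.
- **Not checked:** in the final side view the gripper hid the knob, so the final position rests on the top view and the force at the stop. The knob's lift could not be measured directly. I only pushed it from the side.
- **Disagreement:** while pushing right, the finger went about 6 mm further than my geometry predicted before meeting the stop. The final top view shows the lever fully in the right leg.

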